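# Stand the tipped coil back in the inspection row

## Task

One of the wound coils in the white inspection lane has tipped over. Stand it upright again, terminals up, on the empty outlined square in the row, and set it down gently without ramming it down or letting it fall. Do not shift or knock over the coils that are standing, and leave the tape roll and the wire spool where they are.

Things in the scene. Friction and masses are not known exactly. Their poses are not given: they have to be found in the camera images.
- coil: The tipped coil: square block 50 x 50 x 110 mm, taped yellow, black ends flush with its sides, 0.3 to 0.65 kg; two copper terminal pins, 12 mm, on its top end only. Origin: centre of its underside (foot); own z runs from foot to terminals. It starts lying on a flat side (axis level, 25 mm above the liner), terminals towards the near edge within 30 degrees, foot in or just in front of the empty place.
- gap_mark (a point): Centre of the empty place, on the liner's surface: the only one of five grey outlined squares (67 mm, 110 mm apart) with no coil standing on it; within 5 mm of that outline's centre. Its neighbours' facing sides stand about 85 mm to each side of it.
- lane: Fixed lane: flat white liner 250 x 670 mm, surface 12 mm above the bench. Origin on the bench; x points away from the robot, y along the row. Liner from x = -160 to +90 mm, open near edge; outlined squares in a row along y at x = +45 mm; fence at x = +92 mm, top 36 mm above the bench; 22 mm end strips at y = +-337 mm.
- coil_a: A standing coil of the row, same shape and size as the tipped one; origin at the centre of its underside, z up through its terminals.
- coil_b: A standing coil of the row, same shape and size as the tipped one; origin at the centre of its underside, z up through its terminals.
- coil_c: A standing coil of the row, same shape and size as the tipped one; origin at the centre of its underside, z up through its terminals.
- coil_d: A standing coil of the row, same shape and size as the tipped one; origin at the centre of its underside, z up through its terminals.
- tape: Roll of yellow tape lying flat on the liner, 70 mm across, 24 mm high, beside the tipped coil (at least 100 mm clear of the gap's centre line); origin at the centre of its underside. A bystander.
- spool: Small wire spool standing on the liner on the other side of the tipped coil, 60 mm across, 40 mm high; origin at the centre of its underside. A bystander.

How it is judged:
By the outcome, as a careful person would: the job done as asked, in the order asked, and still so for the second after the job is handed in, with the robot touching nothing.
It also fails if it takes over 38 s, if anything falls off the work surface, if the arm or the gripper's body presses on something with over 40 N, if the wrist force passes 120 N, or if a joint passes its speed limit or range.

## Robot

A 6-joint arm with a two-finger parallel gripper is mounted at the origin on the work surface. World frame = base frame: x ahead of the robot, y to its left, z up, the work surface at z = 0. Lengths are in m, angles in rad, forces in N, time in s.
With the tool pointing down it reaches from about 0.35 to 0.725 m from the base axis. Payload 6 kg.
Tool frame: the origin (TCP) lies at the very end of the fingers, on their centre line; the grasp point (between the pads) lies 19 mm behind it; z points along the fingers, x is the direction in which the jaws open and shut, and the axes are right-handed (so a half turn about z gives the same grasp; the last joint's range is limited). The gripper opens to 85 mm and grips with 20 to 120 N. Pads are 22 mm wide; open, the fingers measure 114 mm over their backs; the gripper's body (76 mm by 85 mm) begins 54 mm behind the grasp point. The pads swing forward as they close: fully open they stand 13 mm farther back than shut.
Start: joints at [-0.773, 0.04, 0.085, 0, -1.615, -0.334], TCP at [0.268, -0.537, 0.231] pointing down, gripper open.
Joint ranges: [-2.56, 2.56], [-1.29, 2.01], [-1.08, 1.49], [-3.29, 1.98], [-2.81, -0.18], [-2.99, 2.99]. Speed limits (rad/s): [2.57, 2.57, 3.01, 3.14, 3.14, 3.14].

## Interface

Orientations are given as a unit quaternion [x, y, z, w].
In Python, from cell import bot, optics gives the robot as it stands.
- The arm moves only by the shell command python3 -m inch 'ROWS' [FORCE]. ROWS is JSON, a list of rows, each a list of 7 numbers: the turn, a rotation vector about the tool's x, y, z in degrees, then the shift along the tool's x, y, z in mm, then the closure, from 0 (fully open) to 1 (shut). A call has 1 to 20 rows; each row is the pose to reach, as a shift and turn from the pose measured when the call began, along the tool's axes at that moment; what a row does not reach only later rows make up. A row lasts 1/10 s, in which the tool goes at most 50 mm and 8.59 degrees, less where a joint would pass 70% of its speed; a pose out of reach is approached as far as the arm can. A call with a gripper value outside its range is refused whole. The fingers move at their own pace and stop on an object; FORCE is the grip in N (left out, the last holds). Time passes only in rows, so rows that repeat a pose let the fingers close. It gives the time, the measured TCP pose, the force and the opening at its end, in the units of the state.
- bot.observe(): the state, without advancing time (a new reading comes with each control period).
- optics.read_camera(name): name is "side" or "top" or "wrist"; returns (picture, depth): 400x640x3 uint8, red, green, blue; 400x640 float32, m along the optical axis (not along the pixel's ray), 0 where there is no reading.
- optics.camera_info(name): a dict with "mtx" (3x3 intrinsics, pixels), "extrinsics" (4x4, takes a point from camera to world coordinates). Camera axes: x right, y down, z forward; pixel columns grow to the right and rows downward; lengths in m; the calibration is good to about 2 mm. The wrist camera is an equidistant fisheye: a pixel r from the principal point sees the ray r / f radians off the axis. A picture is of the moment at which its call begins: read the wrist's pose just before it. camera_info takes no time and is no camera call; for the wrist camera it gives the pose at the moment of the call.
- bot.finish_job(): hands the job in, once; it reports no verdict.
The state is a dict: "time_s": time; "qpos": joint angles; "joint_velocities": joint speeds; "joint_torque": joint torques, N m; "eef_pos": TCP position; "tcp_rot": TCP orientation; "force": force on the tool from outside, world axes, zero at the start; "torque": the same for the moment, N m; "finger_gap": opening from 0.0 (shut) to 1.0 (fully open).
Only numpy, scipy, OpenCV 4.12 (cv2) and the standard library are available. Lean on these libraries where they do the work, as an engineer would, in place of code of your own. Each camera call takes 0.05 s, during which the arm holds its last target.

## Working session

There is one attempt and no reset: what is moved stays moved. The work goes in short steps, Python scripts to look and compute and a shell command to move; the robot and the scene stay as the last step left them, time stands still between calls to the robot, and variables do not carry over. Pictures are saved under pics/ and viewed, and the job is handed in when it is done.

```bash
ls; mkdir -p pics
python3 - <<'E'
from cell import bot, optics
import cv2, numpy as np
print(bot.observe())
for n in ["side","top","wrist"]:
    p,d=optics.read_camera(n); cv2.imwrite(f"pics/{n}0.png",p[:,:,::-1]); np.save(f"pics/{n}0d.npy",d)
    i=optics.camera_info(n); print(n,i["mtx"],i["extrinsics"])
E
```

```text
pics
{'time_s': 0.0, 'qpos': array([-7.73305045e-01,  4.08292964e-02,  8.37528934e-02, -4.90172351e-04,
       -1.61548815e+00, -3.33705997e-01]), 'joint_velocities': array([ 1.18876141e-03, -6.18417212e-04,  9.75840480e-04, -1.57837974e-03,
        1.40626931e-03,  2.57051111e-06]), 'joint_torque': array([ 1.72063425e-03, -3.68207574e+01,  3.47420776e+01,  6.93235651e+00,
       -5.35328145e-03, -2.70776144e-05]), 'eef_pos': array([ 0.26832931, -0.53627177,  0.23023188]), 'tcp_rot': array([ 5.25663202e-01,  8.50692281e-01,  4.31727001e-04, -8.09456980e-04]), 'force': array([-0.08877662,  0.88311924, -0.42119206]), 'torque': array([ 0.00220878, -0.04541692, -0.01147572]), 'finger_gap': 0.9997598221957564}
side [[379.33094738   0.         323.30926147]
 [  0.         379.33094738 201.24243192]
 [  0.           0.           1.        ]] [[-0.98714268 -0.12918212  0.0941345   0.52931723]
 [-0.15942208  0.75306565 -0.63833904  0.51158673]
 [ 0.01157253 -0.64513883 -0.76397773  0.66292931]
 [ 0.          0.          0.          1.        ]]
top [[485.81303062   0.         327.44727732]
 [  0.         485.81303062 200.27192037]
 [  0.           0.           1.        ]] [[ 1.90951021e-02 -9.86945035e-01  1.59921462e-01  4.18746725e-01]
 [-9.99810529e-01 -1.94537295e-02 -6.77067049e-04 -1.23972982e-02]
 [ 3.77929682e-03 -1.59878233e-01 -9.87129509e-01  1.00252894e+00]
 [ 0.00000000e+00  0.00000000e+00  0.00000000e+00  1.00000000e+00]]
wrist [[309.70691629   0.         318.22830848]
 [  0.         309.70691629 195.78220892]
 [  0.           0.           1.        ]] [[-4.47944117e-01  8.62160032e-01  2.36698431e-01  2.08795168e-01]
 [ 8.94061207e-01  4.31726273e-01  1.19444479e-01 -5.66272827e-01]
 [ 7.91324447e-04  2.65127336e-01 -9.64213083e-01  3.72881384e-01]
 [ 0.00000000e+00  0.00000000e+00  0.00000000e+00  1.00000000e+00]]
```

View pics/top0.png

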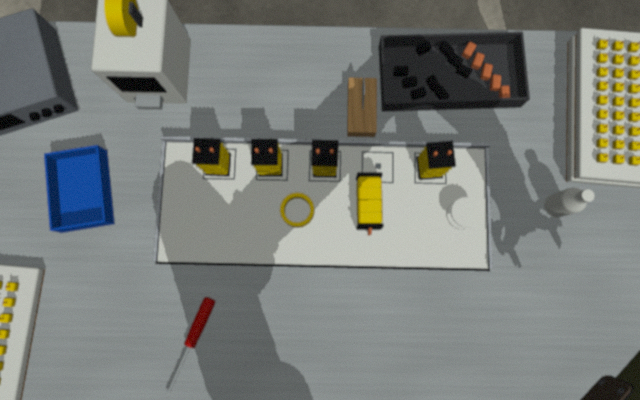

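View pics/side0.png

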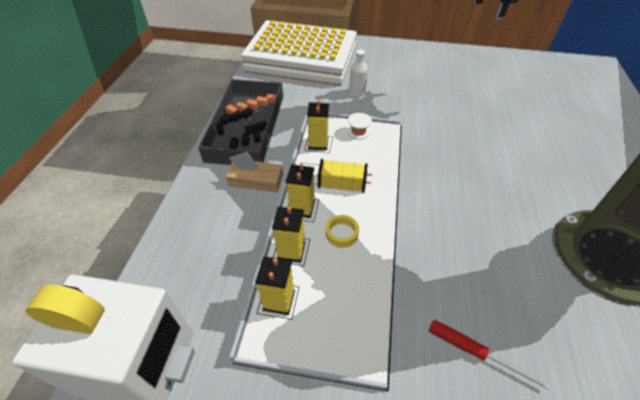

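Run:
```python
import cv2
im=cv2.imread("pics/top0.png")
cv2.imwrite("pics/c1.png",cv2.resize(im[125:275,270:490],None,fx=3.6,fy=3.6,interpolation=cv2.INTER_CUBIC))
```

```text
(no output)
```

View pics/c1.png

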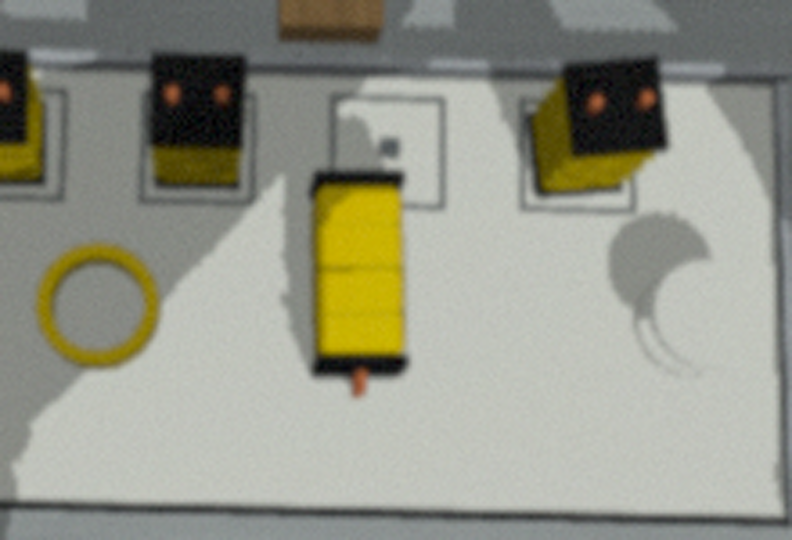

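View pics/wrist0.png

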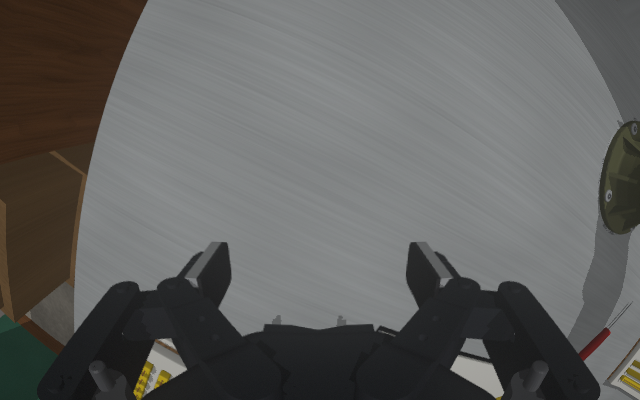

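```bash
cat > h.py <<'E'
import numpy as np
from cell import bot, optics
def ray(n,u,v,z):
    i=optics.camera_info(n);K=i["mtx"];E=i["extrinsics"]
    d=E[:3,:3]@np.linalg.inv(K)@[u,v,1.];o=E[:3,3]
    return o+d*(z-o[2])/d[2]
def proj(n,P):
    i=optics.camera_info(n);E=i["extrinsics"];p=i["mtx"]@(E[:3,:3].T@(np.array(P)-E[:3,3]));return p[:2]/p[2]
E
python3 - <<'E'
from h import *
import cv2
im=cv2.imread("pics/top0.png")
c=lambda x,y:((x+.5)/3.6-.5+270,(y+.5)/3.6-.5+125)
for nm,pts in dict(mark=[(332,95),(443,98),(443,209),(389,148)],lm=[(145,91),(254,94),(251,202),(141,200)],rm=[(523,100),(523,209),(634,212)],liner=[(0,505),(780,520),(780,80)]).items():
    for p in pts: print(nm,p,ray("top",*c(*p),.012).round(4))
for p in [(315,172),(403,172),(314,374),(404,374),(359,372),(358,395)]: print("coil",p,ray("top",*c(*p),.062).round(4))
hsv=cv2.cvtColor(im,cv2.COLOR_BGR2HSV)
m=cv2.inRange(hsv,(20,120,90),(35,255,255))
n,l,s,ce=cv2.connectedComponentsWithStats(m)
for i in range(1,n):
    if s[i,4]>150:
        ys,xs=np.where(l==i);r=cv2.minAreaRect(np.c_[xs,ys].astype(np.float32));print(s[i],ce[i],r)
        if 360<ce[i][0]<380:
            for b in cv2.boxPoints(r): print(ray("top",*b,.062).round(4))
for p in [(98,305)]: print("tape",ray("top",*c(*p),.024+.012).round(4))
for p in [(715,310),(660,265)]: print("spool",ray("top",*c(*p),.04+.012).round(4))
for p in [(198,100),(615,106)]: print("nb",ray("top",*c(*p),.122).round(4))
d=np.load("pics/top0d.npy");print(d[200,370])
pt=lambda u,v:None
i=optics.camera_info("top");E=i["extrinsics"];K=i["mtx"]
for u,v in [(370,200),(370,220),(380,250)]:
    print(u,v,E[:3,:3]@(np.linalg.inv(K)@[u,v,1.]*d[v,u])+E[:3,3])
E
```

```text
mark (332, 95) [ 0.6854 -0.0834  0.012 ]
mark (443, 98) [ 0.6849 -0.1481  0.012 ]
mark (443, 209) [ 0.6189 -0.148   0.012 ]
mark (389, 148) [ 0.6544 -0.1167  0.012 ]
lm (145, 91) [0.6856 0.0258 0.012 ]
lm (254, 94) [ 0.6851 -0.0378  0.012 ]
lm (251, 202) [ 0.6208 -0.0371  0.012 ]
lm (141, 200) [0.6207 0.0265 0.012 ]
rm (523, 100) [ 0.6846 -0.1948  0.012 ]
rm (523, 209) [ 0.6198 -0.1942  0.012 ]
rm (634, 212) [ 0.6193 -0.2583  0.012 ]
liner (0, 505) [0.4446 0.1012 0.012 ]
liner (780, 520) [ 0.4446 -0.3369  0.012 ]
liner (780, 80) [ 0.6997 -0.3453  0.012 ]
coil (315, 172) [ 0.6281 -0.0708  0.062 ]
coil (403, 172) [ 0.6291 -0.1192  0.062 ]
coil (314, 374) [ 0.5166 -0.0713  0.062 ]
coil (404, 374) [ 0.5176 -0.1199  0.062 ]
coil (359, 372) [ 0.5182 -0.0955  0.062 ]
coil (358, 395) [ 0.5057 -0.0951  0.062 ]
[104   0  33  36 915] [119.22404372  17.52021858] ((120.0, 17.5), (35.0, 32.0), 90.0)
[197 143  32  32 407] [217.87714988 163.76658477] ((217.58407592773438, 163.2389373779297), (25.963895797729492, 33.301517486572266), 48.8140754699707)
[254 147  28  28 269] [269.82899628 166.48327138]
[... 164 characters left out ...]
71.0), (12.0, 29.0), 90.0)
[ 357  176   25   48 1157] [369.07692308 199.82108902] ((368.9999694824219, 199.49998474121094), (46.99999237060547, 23.999996185302734), 90.0)
[ 0.6209 -0.0705  0.062 ]
[ 0.6218 -0.118   0.062 ]
[ 0.5283 -0.1182  0.062 ]
[ 0.5274 -0.0714  0.062 ]
[280 193  34  34 399] [296.37593985 209.04260652] ((296.75, 209.25001525878906), (32.52690887451172, 33.23401641845703), 45.0)
tape [0.5556 0.048  0.036 ]
spool [ 0.5572 -0.2918  0.052 ]
spool [ 0.5817 -0.2621  0.052 ]
nb [ 0.6517 -0.006   0.122 ]
nb [ 0.6529 -0.2223  0.122 ]
0.95069706
370 200 [ 0.57289886 -0.09628711  0.0644676 ]
370 220 [ 0.53367679 -0.09661278  0.06307081]
380 250 [ 0.4790615  -0.12204182  0.01010662]
```

```bash
cat >> h.py <<'E'
from scipy.spatial.transform import Rotation as R
def pose(tilt,yaw=0.):
    # tilt>0: tool points forward(+x); tool x = -y world; camera on far side
    b=R.from_matrix(np.array([[0,-1,0],[-1,0,0],[0,0,-1.]]))
    return R.from_euler('z',yaw,degrees=True)*R.from_euler('y',-tilt,degrees=True)*b
def rel(grip,tilt,yaw=0.,gp=.019):
    s=bot.observe();R0=R.from_quat(s["tcp_rot"]);Rt=pose(tilt,yaw)
    tcp=np.array(grip)+Rt.as_matrix()[:,2]*gp
    print("rot",(R0.inv()*Rt).as_rotvec(degrees=True).round(2),"shift",((R0.inv()).apply(tcp-s["eef_pos"])*1000).round(1),"tcp",tcp.round(4))
def st(gp=.019):
    s=bot.observe();M=R.from_quat(s["tcp_rot"]).as_matrix();z=M[:,2]
    print("t",round(s["time_s"],2),"tcp",s["eef_pos"].round(4),"grip",(s["eef_pos"]-gp*z).round(4),"z",z.round(3),"tilt",np.degrees(np.arctan2(z[0],-z[2])).round(2),"xax",M[:,0].round(3),"F",s["force"].round(1),"gap",round(s["finger_gap"],3),"q",s["qpos"].round(3))
E
python3 - <<'E'
from h import *
rel([.60,-.115,.24],0); rel([.652,-.1155,.20],-30)
E
```

```text
rot [ 1.0000e-01 -4.0000e-02 -1.5343e+02] shift [228.5 485.1   9.7] tcp [ 0.6   -0.115  0.221]
rot [  -9.31   39.84 -148.81] shift [209.  522.9  47.2] tcp [ 0.6425 -0.1155  0.1835]
```

```bash
python3 -m inch '[[0,0,-153.4,228,485,0,0],[0,0,-153.4,228,485,0,0],[0,0,-153.4,228,485,0,0],[0,0,-153.4,228,485,0,0],[0,0,-153.4,228,485,0,0],[0,0,-153.4,228,485,0,0],[0,0,-153.4,228,485,0,0],[0,0,-153.4,228,485,0,0],[0,0,-153.4,228,485,0,0],[0,0,-153.4,228,485,0,0],[0,0,-153.4,228,485,0,0],[0,0,-153.4,228,485,0,0],[0,0,-153.4,228,485,0,0],[0,0,-153.4,228,485,0,0],[0,0,-153.4,228,485,0,0],[0,0,-153.4,228,485,0,0],[0,0,-153.4,228,485,0,0],[0,0,-153.4,228,485,0,0],[0,0,-153.4,228,485,0,0],[0,0,-153.4,228,485,0,0]]' 20; python3 -c "
from h import *
st();rel([.652,-.1155,.20],-30);rel([.652,-.1155,.20],-20)"
```

```text
time_s: 2.15
eef_pos: [0.6, -0.1155, 0.2305]
tcp_rot: [-0.706, 0.708, 0.001, 0.0]
force: [-0.5, -0.9, 0.1]
finger_gap: 1.0
t 2.15 tcp [ 0.6    -0.1155  0.2305] grip [ 0.6001 -0.1155  0.2495] z [-0.001  0.001 -1.   ] tilt -0.07 xax [-0.004 -1.    -0.001] F [-0.5 -0.9  0.1] gap 1.0 q [ 1.360e-01  7.100e-02  1.160e-01 -1.000e-03 -1.617e+00  1.430e+00]
rot [-29.93   0.13  -0.2 ] shift [ -0.1 -42.5  46.9] tcp [ 0.6425 -0.1155  0.1835]
rot [-19.93   0.11  -0.21] shift [ -0.1 -45.5  48.3] tcp [ 0.6455 -0.1155  0.1821]
```

```bash
python3 -m inch '[[-10,0,0,0,-20,20,0],[-20,0,0,0,-42,47,0],[-30,0,0,0,-42,47,0],[-30,0,0,0,-42,47,0],[-30,0,0,0,-42,47,0],[-30,0,0,0,-42,47,0]]' 20; python3 -c "
from h import *
st()"
```

```text
time_s: 2.75
eef_pos: [0.6424, -0.1156, 0.1816]
tcp_rot: [-0.681, 0.685, 0.184, -0.183]
force: [0.1, 0.3, 1.3]
finger_gap: 0.998
t 2.75 tcp [ 0.6424 -0.1156  0.1816] grip [ 0.6519 -0.1157  0.1981] z [-0.502  0.003 -0.865] tilt -30.12 xax [-0.006 -1.     0.   ] F [0.1 0.3 1.3] gap 0.998 q [ 0.098  0.674  0.724 -0.062 -2.143  1.447]
```

```bash
python3 -m inch '[[0,0,0,0,-22,38,0],[0,0,0,0,-44,76,0],[0,0,0,0,-44,76,0]]' 20; python3 -c "
from h import *
st()
rel([.46,-.0953,.16],60)
rel([.46,-.0953,.16],0)"
```

```text
time_s: 3.05
eef_pos: [0.6395, -0.115, 0.0902]
tcp_rot: [-0.68, 0.684, 0.187, -0.185]
force: [-1.0, 0.6, -1.7]
finger_gap: 1.001
t 3.05 tcp [ 0.6395 -0.115   0.0902] grip [ 0.6491 -0.1151  0.1066] z [-0.507  0.004 -0.862] tilt -30.44 xax [-0.007 -1.    -0.001] F [-1.   0.6 -1.7] gap 1.001 q [ 0.099  0.686  0.572 -0.059 -1.985  1.457]
rot [ 9.044e+01 -4.000e-02 -4.300e-01] shift [-18.7 171.2  30.7] tcp [ 0.4765 -0.0953  0.1505]
rot [30.44  0.16 -0.36] shift [-18.6 180.6  47.2] tcp [ 0.46   -0.0953  0.141 ]
```

```bash
python3 -m inch '[[0,0,0,0,22,-38,0],[0,0,0,0,44,-76,0],[8,0,0,0,60,-76,0],[16,0,0,-5,80,-70,0],[24,0,0,-10,100,-60,0],[32,0,0,-18,120,-40,0],[40,0,0,-18,140,-20,0],[48,0,0,-18,160,0,0],[56,0,0,-18,171,10,0],[64,0,0,-18,171,20,0],[72,0,0,-18,171,30,0],[80,0,0,-18,171,30,0],[88,0,0,-18,171,30,0],[90.4,0,0,-18,171,30,0],[90.4,0,0,-18,171,30,0]]' 20; python3 -c "
from h import *
st()
rel([.482,-.0953,.073],60)"
```

```text
time_s: 4.55
eef_pos: [0.507, -0.1525, 0.1861]
tcp_rot: [0.624, -0.607, 0.328, -0.367]
force: [0.5, -0.1, -0.3]
finger_gap: 1.003
t 4.55 tcp [ 0.507  -0.1525  0.1861] grip [ 0.4908 -0.1536  0.1959] z [ 0.855  0.059 -0.516] tilt 58.88 xax [ 0.048 -0.998 -0.036] F [ 0.5 -0.1 -0.3] gap 1.003 q [ 0.115 -1.125 -1.08   0.071 -0.589  1.447]
rot [ 1.13  3.39 -0.38] shift [-53.1 109.7  59.3] tcp [ 0.4985 -0.0953  0.0635]
```

```bash
cat > kin.py <<'E'
import numpy as np
from scipy.optimize import least_squares
D=[([.2683,-.5363,.2302],0,[.0408,.08375]),([.6,-.1155,.2305],-.07,[.071,.116]),([.6424,-.1156,.1816],-30.12,[.674,.724]),([.6395,-.115,.0902],-30.44,[.686,.572]),([.507,-.1525,.1861],58.88,[-1.125,-1.08])]
def fk(p,q,t):
    a,L1,L2,h,Lt=p;f=q[1]-q[0];t=np.radians(t)
    return np.array([a+L1*np.sin(q[0])+L2*np.cos(f)+Lt*np.sin(t),h+L1*np.cos(q[0])+L2*np.sin(f)-Lt*np.cos(t)])
def res(p):
    o=[]
    for P,t,q in D: o+=list(fk(p,q,t)-[np.hypot(P[0],P[1]),P[2]])
    return o+list(1e-3*(np.array(p)-[.05,.4,.5,.3,.25]))
s=least_squares(res,[.05,.4,.5,.3,.25]);p=s.x
if __name__=="__main__": print(p,np.array(s.fun)[:10].round(4))
def ik(grip,t,gp=.019):
    T=np.radians(t);d=np.array([np.sin(T),-np.cos(T)])
    tg=np.array([np.hypot(grip[0],grip[1]),grip[2]])+gp*d
    best=min((least_squares(lambda q:fk(p,q,t)-tg,q0) for q0 in ([0,0],[-.8,-.8],[.6,.6])),key=lambda s:s.cost)
    q=best.x;return q.round(3),(-np.pi/2+np.radians(t)-q[1]+q[0]).round(3),best.cost
E
python3 kin.py; python3 -c "
from kin import *
for t in [30,40,45,50,55,60]: print(t,ik([.545,-.0953,.038],t),ik([.508,-.0953,.068],t), ik([.652,-.1155,.095],t-90))"
```

```text
[0.00417911 0.58270432 0.56858163 0.19396192 0.56819339] [-0.0037  0.0022  0.0018  0.0021 -0.0021  0.0046  0.0006  0.0001  0.0034
 -0.009 ]
30 (array([-0.456, -0.822]), np.float64(-0.681), np.float64(4.578534111001955e-27)) (array([-0.566, -0.819]), np.float64(-0.794), np.float64(1.1919507240474716e-27)) (array([1.333, 1.4  ]), np.float64(-2.685), np.float64(5.057471941687486e-18))
40 (array([-0.602, -0.991]), np.float64(-0.484), np.float64(3.033455399458234e-23)) (array([-0.739, -0.98 ]), np.float64(-0.631), np.float64(2.6438087755779117e-28)) (array([1.068, 1.022]), np.float64(-2.397), np.float64(2.2940233050082463e-27))
45 (array([-0.669, -1.075]), np.float64(-0.379), np.float64(1.924389200431726e-28)) (array([-0.826, -1.061]), np.float64(-0.55), np.float64(4.301588604913196e-30)) (array([0.966, 0.892]), np.float64(-2.282), np.float64(8.5936284442687175e-19))
50 (array([-0.729, -1.16 ]), np.float64(-0.267), np.float64(1.3785894209352123e-24)) (array([-0.915, -1.143]), np.float64(-0.471), np.float64(3.0278700213678367e-29)) (array([0.869, 0.773]), np.float64(-2.173), np.float64(3.0348107330378103e-23))
55 (array([-0.776, -1.245]), np.float64(-0.142), np.float64(4.653678691402564e-30)) (array([-1.007, -1.224]), np.float64(-0.394), np.float64(5.750172311396886e-24)) (array([0.776, 0.661]), np.float64(-2.067), np.float64(1.1827097269883128e-28))
60 (array([-0.795, -1.329]), np.float64(0.011), np.float64(2.383873714703744e-28)) (array([-1.102, -1.305]), np.float64(-0.321), np.float64(2.303853275518523e-27)) (array([0.685, 0.554]), np.float64(-1.963), np.float64(3.179633300985551e-29))
```

```bash
python3 -c "
from h import *
from kin import ik
d=np.load('pics/top0d.npy');i=optics.camera_info('top');E=i['extrinsics'];K=i['mtx']
v,u=np.mgrid[0:400,0:640];P=(np.linalg.inv(K)@np.stack([u.ravel()*d.ravel(),v.ravel()*d.ravel(),d.ravel()])).T@E[:3,:3].T+E[:3,3]
P=P.reshape(400,640,3)
B=P[30:138,345:380];m=B[...,2]>.02
print(B[m].min(0),B[m].max(0))
B=P[0:100,300:540];m=B[...,2]>.02;print(B[m].min(0),B[m].max(0))
for t in (40,42,44):print(ik([.545,-.0953,.039],t),ik([.508,-.0953,.08],t),ik([.652,-.1155,.095],t-90),ik([.652,-.1155,.14],t-90),ik([.652,-.1155,.20],t-90))
rel([.49,-.0953,.11],42)
rel([.545,-.0953,.039],42)
"
```

```text
[ 0.41874673 -0.11793545  0.02029301] [ 0.9267922  -0.0123973   1.00252894]
[ 0.41874673 -0.42467294  0.02001235] [ 0.94101481 -0.0123973   1.00252894]
(array([-0.603, -0.989]), np.float64(-0.487), np.float64(3.0371991488103244e-23)) (array([-0.747, -0.961]), np.float64(-0.659), np.float64(7.099074071508571e-30)) (array([1.068, 1.022]), np.float64(-2.397), np.float64(2.2940233050082463e-27)) (array([1.067, 1.099]), np.float64(-2.475), np.float64(6.954244139690651e-26)) (array([1.093, 1.254]), np.float64(-2.604), np.float64(3.305239163512917e-20))
(array([-0.631, -1.023]), np.float64(-0.446), np.float64(8.06608935890099e-22)) (array([-0.782, -0.993]), np.float64(-0.627), np.float64(7.451422954834216e-30)) (array([1.026, 0.968]), np.float64(-2.35), np.float64(2.9417120045617182e-27)) (array([1.024, 1.042]), np.float64(-2.427), np.float64(1.72607696443015e-27)) (array([1.042, 1.182]), np.float64(-2.549), np.float64(2.613279773804941e-24))
(array([-0.658, -1.057]), np.float64(-0.404), np.float64(1.421500003003053e-29)) (array([-0.818, -1.026]), np.float64(-0.595), np.float64(6.1275387110624296e-30)) (array([0.986, 0.917]), np.float64(-2.305), np.float64(5.581188848039835e-18)) (array([0.982, 0.988]), np.float64(-2.38), np.float64(1.9633546150665686e-28)) (array([0.995, 1.119]), np.float64(-2.498), np.float64(6.915029586758202e-26))
rot [-16.87   3.42   0.16] shift [-54.1  79.8  46.2] tcp [ 0.5027 -0.0953  0.0959]
rot [-16.87   3.42   0.16] shift [-48.9 112.1 129.8] tcp [ 0.5577 -0.0953  0.0249]
```

```bash
python3 -m inch '[[-8,1.5,0,-20,10,0,0],[-16.9,3.4,0.2,-40,30,15,0],[-16.9,3.4,0.2,-54,60,30,0],[-16.9,3.4,0.2,-54,80,46,0],[-16.9,3.4,0.2,-54,80,46,0],[-16.9,3.4,0.2,-54,80,46,0],[-16.9,3.4,0.2,-54,80,46,0]]' 20; python3 -c "
from h import *
import cv2
st()
d=np.load('pics/top0d.npy');i=optics.camera_info('top');E=i['extrinsics'];K=i['mtx']
v,u=np.mgrid[0:400,0:640];P=(np.linalg.inv(K)@np.stack([u.ravel()*d.ravel(),v.ravel()*d.ravel(),d.ravel()])).T@E[:3,:3].T+E[:3,3]
P=P.reshape(400,640,3)
B=P[30:138,345:380];m=(B[...,2]>.02)&(B[...,2]<.8);print(m.sum(),B[m].min(0),B[m].max(0))
B=P[20:120,385:540];m=(B[...,2]>.02)&(B[...,2]<.8);print(m.sum(),B[m].min(0),B[m].max(0))
rel([.545,-.0953,.039],42)
for n in ('side','wrist'):
  p,_=optics.read_camera(n);cv2.imwrite(f'pics/{n}1.png',p[:,:,::-1])
"
```

```text
time_s: 5.25
eef_pos: [0.5117, -0.102, 0.1065]
tcp_rot: [0.662, -0.66, 0.247, -0.254]
force: [0.4, -0.1, 0.2]
finger_gap: 0.998
t 5.25 tcp [ 0.5117 -0.102   0.1065] grip [ 0.4991 -0.1022  0.1207] z [ 0.663  0.01  -0.748] tilt 41.57 xax [ 0.006 -1.    -0.009] F [ 0.4 -0.1  0.2] gap 0.998 q [ 0.316 -0.922 -1.08   0.298 -0.733  1.105]
1648 [ 0.71822829 -0.11793545  0.02029301] [ 0.9267922  -0.05129189  0.09252341]
4887 [ 0.77592561 -0.42467294  0.02001235] [ 0.94101481 -0.12701301  0.05572002]
rot [ 0.43  0.58 -0.09] shift [-5.7 19.8 91.6] tcp [ 0.5577 -0.0953  0.0249]
```

View pics/wrist1.png

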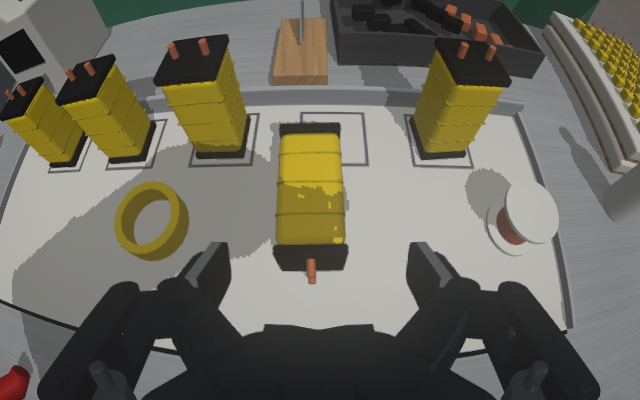

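View pics/side1.png

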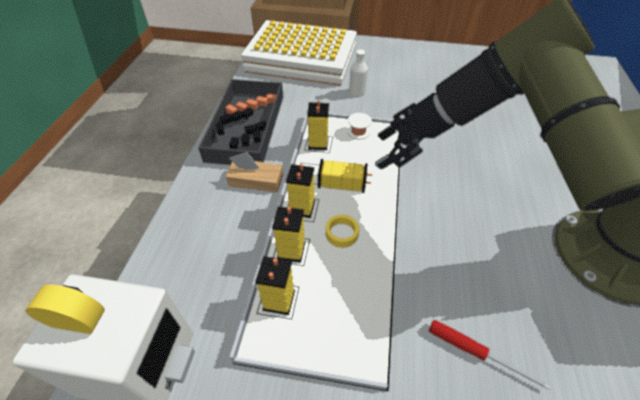

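```bash
python3 -m inch '[[0.4,0.6,0,-5.7,15,10,0],[0.4,0.6,0,-5.7,20,30,0],[0.4,0.6,0,-5.7,20,50,0],[0.4,0.6,0,-5.7,20,65,0],[0.4,0.6,0,-5.7,20,75,0],[0.4,0.6,0,-5.7,20,75,0],[0.4,0.6,0,-5.7,20,75,0]]' 20; python3 -c "
from h import *
import cv2
st()
rel([.545,-.0953,.039],42)
rel([.545,-.0953,.039],44)
for n in ('side','wrist'):
  p,_=optics.read_camera(n);cv2.imwrite(f'pics/{n}2.png',p[:,:,::-1])
"
```

```text
time_s: 6.05
eef_pos: [0.5546, -0.1017, 0.0422]
tcp_rot: [0.663, -0.661, 0.245, -0.252]
force: [-0.2, -0.7, 0.8]
finger_gap: 0.999
t 6.05 tcp [ 0.5546 -0.1017  0.0422] grip [ 0.5421 -0.1019  0.0565] z [ 0.659  0.01  -0.752] tilt 41.21 xax [ 0.006 -1.    -0.009] F [-0.2 -0.7  0.8] gap 0.999 q [ 0.254 -0.642 -1.081  0.364 -0.453  1.047]
rot [ 0.79  0.58 -0.09] shift [-6.2  9.1 15.1] tcp [ 0.5577 -0.0953  0.0249]
rot [ 2.79  0.58 -0.1 ] shift [-6.2  8.4 15.1] tcp [ 0.5582 -0.0953  0.0253]
```

View pics/wrist2.png

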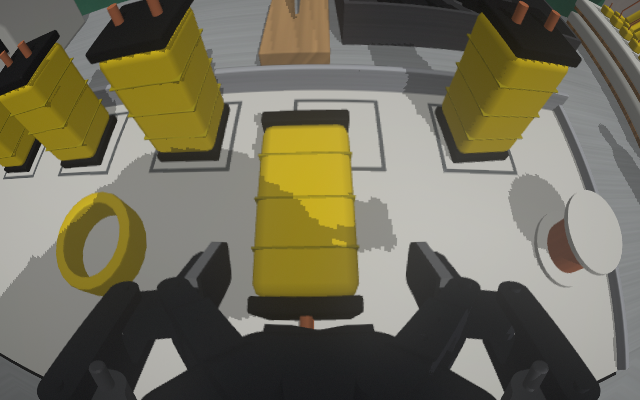

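```bash
cat > kin.py <<'E'
import numpy as np
from scipy.optimize import least_squares
from scipy.spatial.transform import Rotation as R
# tcp, toolz, q1,q2,q3
D=[([.2683,-.5363,.2302],[0,0,-1],-.7733,.0408,.08375),
([.6,-.1155,.2305],[-.001,.001,-1],.136,.071,.116),
([.6424,-.1156,.1816],[-.502,.003,-.865],.098,.674,.724),
([.6395,-.115,.0902],[-.507,.004,-.862],.099,.686,.572),
([.507,-.1525,.1861],[.855,.059,-.516],.115,-1.125,-1.08),
([.5117,-.102,.1065],[.663,.01,-.748],.316,-.922,-1.08),
([.5546,-.1017,.0422],[.659,.01,-.752],.254,-.642,-1.081)]
def wrist(p,P,z): return np.array(P)-p[4]*np.array(z)
def pred(p,q):
    a,L1,L2,h,Lt,d,L3=p;q1,q2,q3=q;f=q3-q2
    rho=a+L1*np.sin(q2)+L2*np.cos(f)-L3*np.sin(f)
    return np.array([rho*np.cos(q1)+d*np.sin(q1),rho*np.sin(q1)-d*np.cos(q1),h+L1*np.cos(q2)+L2*np.sin(f)+L3*np.cos(f)])
p0=[.0,.4,.4,.3,.25,.19,0]
def res(p):
    return np.concatenate([pred(p,d[2:])-wrist(p,d[0],d[1]) for d in D]+[1e-3*(np.array(p)-p0)])
s=least_squares(res,p0);p=s.x
if __name__=="__main__": print(p.round(4),s.fun[:-7].reshape(-1,3).round(4))
def ik(grip,t,yaw=0,gp=.019):
    T=np.radians(t);z=R.from_euler('z',yaw,degrees=True).apply([np.sin(T),0,-np.cos(T)])
    W=wrist(p,np.array(grip)+gp*z,z)
    b=min((least_squares(lambda q:pred(p,q)-W,q0) for q0 in ([.2,0,0],[.2,-.8,-.8],[.1,.6,.6])),key=lambda s:s.cost)
    return b.x.round(3),'%.0e'%b.cost,W.round(3)
E
python3 kin.py; python3 -c "
from kin import *
for yaw in (-20,0,20):
  for t in [30,35,40]: print(yaw,t,ik([.545,-.0953,.038],t,yaw),ik([.652,-.1155,.095],t-90,yaw))"
```

```text
[0.1514 0.3656 0.4015 0.1313 0.3136 0.1946 0.027 ] [[ 0.0011  0.0015 -0.0031]
 [-0.002   0.0013 -0.0032]
 [-0.0053 -0.0008  0.0111]
 [ 0.0018  0.0002  0.0348]
 [ 0.0035  0.0031 -0.014 ]
 [ 0.0047  0.0013 -0.0254]
 [-0.0015 -0.0062 -0.0002]]
-20 30 (array([ 0.386, -0.444, -0.943]), '1e-28', array([ 0.407, -0.045,  0.293])) (array([-0.009,  1.197,  1.075]), '1e-19', array([ 0.892, -0.203,  0.242]))
-20 35 (array([ 0.428, -0.516, -1.019]), '5e-30', array([ 0.386, -0.038,  0.279])) (array([-0.004,  1.107,  0.963]), '1e-24', array([ 0.879, -0.198,  0.264]))
-20 40 (array([ 0.474, -0.587, -1.096]), '1e-28', array([ 0.367, -0.031,  0.264])) (array([0.002, 1.021, 0.859]), '2e-16', array([ 0.864, -0.193,  0.284]))
0 30 (array([ 0.261, -0.445, -0.943]), '2e-26', array([ 0.398, -0.095,  0.293])) (array([0.088, 1.197, 1.074]), '8e-20', array([ 0.907, -0.116,  0.242]))
0 35 (array([ 0.277, -0.517, -1.02 ]), '7e-26', array([ 0.376, -0.095,  0.279])) (array([0.089, 1.107, 0.962]), '2e-25', array([ 0.893, -0.116,  0.264]))
0 40 (array([ 0.295, -0.588, -1.096]), '3e-22', array([ 0.356, -0.095,  0.264])) (array([0.091, 1.02 , 0.859]), '1e-28', array([ 0.878, -0.116,  0.284]))
20 30 (array([ 0.123, -0.349, -0.884]), '1e-19', array([ 0.407, -0.146,  0.293])) (array([0.188, 1.076, 0.853]), '7e-26', array([ 0.892, -0.028,  0.242]))
20 35 (array([ 0.11 , -0.39 , -0.949]), '3e-28', array([ 0.386, -0.153,  0.279])) (array([0.186, 1.006, 0.781]), '5e-18', array([ 0.879, -0.033,  0.264]))
20 40 (array([ 0.096, -0.423, -1.013]), '3e-26', array([ 0.367, -0.16 ,  0.264])) (array([0.183, 0.935, 0.708]), '3e-20', array([ 0.864, -0.038,  0.284]))
```

```bash
python3 -c "
import kin
from kin import *
best=[]
rng=np.random.default_rng(0)
for k in range(60):
  x0=np.array([.1,.5,.5,.3,.3,.19,0])+rng.uniform(-.25,.25,7)
  s=least_squares(lambda p:np.concatenate([pred(p,d[2:])-wrist(p,d[0],d[1]) for d in D]),x0);best.append((s.cost,tuple(s.x.round(3))))
best.sort();print(best[0],best[5])
from h import *
print(bot.observe()['qpos'])
z=R.from_quat(bot.observe()['tcp_rot']).as_matrix()[:,2];print(z)
"
```

```text
(np.float64(0.0011602619207378882), (np.float64(0.151), np.float64(0.366), np.float64(0.402), np.float64(0.131), np.float64(0.314), np.float64(0.195), np.float64(0.027))) (np.float64(0.0011602619207378905), (np.float64(0.151), np.float64(0.366), np.float64(0.402), np.float64(0.131), np.float64(0.314), np.float64(0.195), np.float64(0.027)))
[ 0.25393163 -0.64329514 -1.08099974  0.3634897  -0.45245336  1.04732923]
[ 0.65987459  0.01067872 -0.75129987]
```

```bash
python3 - <<'E'
s=open('kin.py').read()
s=s.replace("a,L1,L2,h,Lt,d,L3=p","a,L1,L2,h,Lt,d,L3,M=p").replace("rho=a+L1*np.sin(q2)","rho=a+L1*np.sin(q2)+M*np.cos(q2)").replace("h+L1*np.cos(q2)","h+L1*np.cos(q2)-M*np.sin(q2)").replace(".25,.19,0]",".25,.19,0,0]").replace("fun[:-7]","fun[:-8]")
open('kin.py','w').write(s)
E
python3 kin.py; python3 -c "
from kin import *
for yaw in (-20,0,20):
  for t in [30,35,40,45]: print(yaw,t,ik([.545,-.0953,.038],t,yaw),ik([.652,-.1155,.095],t-90,yaw))"
```

```text
[0.1006 0.3578 0.4321 0.1193 0.3045 0.1949 0.0363 0.0266] [[ 0.0048 -0.0027 -0.0041]
 [ 0.0033  0.0017 -0.0049]
 [-0.0054 -0.0017 -0.0049]
 [ 0.0029 -0.0005  0.0136]
 [-0.0065  0.002   0.0101]
 [ 0.0017  0.0018 -0.0096]
 [-0.0008 -0.005  -0.0001]]
-20 30 (array([ 0.378, -0.465, -0.941]), '2e-29', array([ 0.411, -0.046,  0.285])) (array([-0.005,  1.347,  1.413]), '8e-07', array([ 0.884, -0.2  ,  0.238]))
-20 35 (array([ 0.419, -0.531, -1.017]), '8e-26', array([ 0.391, -0.039,  0.272])) (array([-1.000e-03,  1.155e+00,  1.115e+00]), '3e-18', array([ 0.872, -0.195,  0.259]))
-20 40 (array([ 0.461, -0.596, -1.092]), '6e-30', array([ 0.373, -0.033,  0.257])) (array([0.005, 1.041, 0.96 ]), '9e-26', array([ 0.857, -0.19 ,  0.278]))
-20 45 (array([ 0.505, -0.656, -1.166]), '1e-28', array([ 0.355, -0.026,  0.24 ])) (array([0.012, 0.943, 0.834]), '8e-18', array([ 0.842, -0.185,  0.297]))
0 30 (array([ 0.258, -0.465, -0.941]), '2e-26', array([ 0.402, -0.095,  0.285])) (array([0.089, 1.347, 1.413]), '8e-07', array([ 0.899, -0.116,  0.238]))
0 35 (array([ 0.274, -0.532, -1.017]), '7e-27', array([ 
[... 325 characters left out ...]
.24 ])) (array([0.094, 0.943, 0.834]), '3e-18', array([ 0.854, -0.116,  0.297]))
20 30 (array([ 0.127, -0.378, -0.881]), '3e-30', array([ 0.411, -0.144,  0.285])) (array([0.187, 1.09 , 0.952]), '1e-23', array([ 0.884, -0.031,  0.238]))
20 35 (array([ 0.114, -0.419, -0.944]), '9e-28', array([ 0.391, -0.151,  0.272])) (array([0.185, 1.01 , 0.86 ]), '3e-27', array([ 0.872, -0.036,  0.259]))
20 40 (array([ 0.101, -0.453, -1.006]), '9e-26', array([ 0.373, -0.158,  0.257])) (array([0.182, 0.932, 0.772]), '4e-18', array([ 0.857, -0.041,  0.278]))
20 45 (array([ 0.088, -0.477, -1.065]), '9e-28', array([ 0.355, -0.164,  0.24 ])) (array([0.178, 0.855, 0.686]), '7e-21', array([ 0.842, -0.046,  0.297]))
```

```bash
python3 -c "
from h import *
d=np.load('pics/top0d.npy');i=optics.camera_info('top');E=i['extrinsics'];K=i['mtx']
v,u=np.mgrid[0:400,0:640];P=(np.linalg.inv(K)@np.stack([u.ravel()*d.ravel(),v.ravel()*d.ravel(),d.ravel()])).T@E[:3,:3].T+E[:3,3]
P=P.reshape(400,640,3)
B=P[30:138,345:380]
for lo,hi in((.02,.05),(.05,.065),(.065,.08),(.08,.2)):
  m=(B[...,2]>lo)&(B[...,2]<hi);print(lo,m.sum(),B[m].min(0).round(3),B[m].max(0).round(3)) if m.any() else 0
p=[optics.camera_info('wrist')['extrinsics'][:3,3]];s=bot.observe();print(R.from_quat(s['tcp_rot']).inv().apply(p[0]-s['eef_pos']))
for t in (34,35,36,37,38): rel([.545,-.0953,.039],t)
"
```

```text
0.02 1593 [ 0.718 -0.118  0.02 ] [ 0.927 -0.051  0.049]
0.05 9 [ 0.765 -0.082  0.05 ] [ 0.776 -0.08   0.064]
0.065 35 [ 0.777 -0.082  0.066] [ 0.833 -0.08   0.08 ]
0.08 11 [ 0.784 -0.082  0.08 ] [ 0.807 -0.081  0.093]
[-0.00033042 -0.06741822 -0.14213043]
rot [-7.29  0.62 -0.05] shift [-5.9 12.4 15.3] tcp [ 0.5556 -0.0953  0.0232]
rot [-6.29  0.62 -0.06] shift [-5.9 12.1 15.4] tcp [ 0.5559 -0.0953  0.0234]
rot [-5.29  0.62 -0.06] shift [-5.9 11.7 15.4] tcp [ 0.5562 -0.0953  0.0236]
rot [-4.29  0.61 -0.07] shift [-5.9 11.4 15.4] tcp [ 0.5564 -0.0953  0.0238]
rot [-3.29  0.61 -0.07] shift [-5.9 11.1 15.4] tcp [ 0.5567 -0.0953  0.024 ]
```

View pics/side2.png

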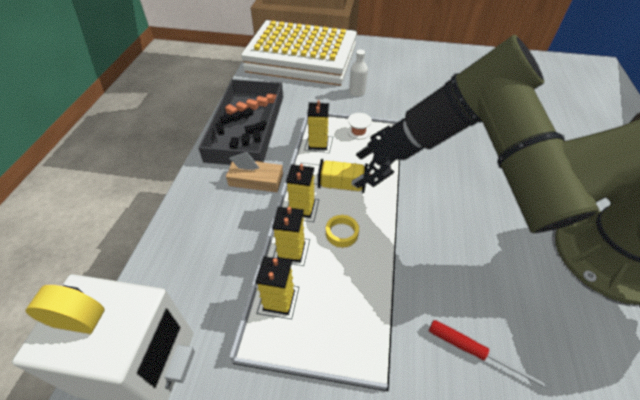

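```bash
python3 -m inch '[[-4.3,0.6,0,-5.9,11,0,0],[-4.3,0.6,0,-5.9,11.4,8,0],[-4.3,0.6,0,-5.9,11.4,15.4,0],[-4.3,0.6,0,-5.9,11.4,15.4,0],[-4.3,0.6,0,-5.9,11.4,15.4,0]]' 20; python3 -c "
from h import *
st()
rel([.545,-.0953,.039],37)
rel([.545,-.0953,.039],36)
"
```

```text
time_s: 6.65
eef_pos: [0.5561, -0.0956, 0.0236]
tcp_rot: [-0.67, 0.671, -0.224, 0.224]
force: [-0.2, -0.4, 0.1]
finger_gap: 1.0
t 6.65 tcp [ 0.5561 -0.0956  0.0236] grip [ 0.5447 -0.0956  0.0388] z [ 0.601 -0.    -0.799] tilt 36.96 xax [-0.001 -1.    -0.001] F [-0.2 -0.4  0.1] gap 1.0 q [ 0.27  -0.557 -1.031  0.345 -0.494  1.045]
rot [ 0.04 -0.   -0.07] shift [-0.3 -0.4  0. ] tcp [ 0.5564 -0.0953  0.0238]
rot [-0.96 -0.   -0.07] shift [-0.3 -0.1  0. ] tcp [ 0.5562 -0.0953  0.0236]
```

```bash
python3 -m inch '[[2,0,0,-0.3,-1,0,0],[2,0,0,-0.3,-1,0,0],[2,0,0,-0.3,-1,0,0.3],[2,0,0,-0.3,-1,0,0.5],[2,0,0,-0.3,-1,0,1],[2,0,0,-0.3,-1,0,1],[2,0,0,-0.3,-1,0,1],[2,0,0,-0.3,-1,0,1],[2,0,0,-0.3,-1,0,1],[2,0,0,-0.3,-1,0,1]]' 60; python3 -c "
from h import *
import cv2
st()
for n in ('side','wrist'):
  p,_=optics.read_camera(n);cv2.imwrite(f'pics/{n}3.png',p[:,:,::-1])
for t in (39,20,0): rel([.545,-.0953,.16],t)
"
```

```text
time_s: 7.65
eef_pos: [0.5573, -0.0953, 0.025]
tcp_rot: [-0.666, 0.667, -0.236, 0.236]
force: [-3.8, -1.3, 5.2]
finger_gap: 0.581
t 7.65 tcp [ 0.5573 -0.0953  0.025 ] grip [ 0.5453 -0.0953  0.0397] z [ 0.63  -0.    -0.777] tilt 39.03 xax [-0.001 -1.    -0.001] F [-3.8 -1.3  5.2] gap 0.581 q [ 0.267 -0.583 -1.074  0.395 -0.447  1.   ]
rot [-0.03 -0.01 -0.08] shift [ -0.1 -75.4 -93.6] tcp [ 0.557  -0.0953  0.1452]
rot [-1.903e+01  1.000e-02 -8.000e-02] shift [ -0.1 -69.2 -94.7] tcp [ 0.5515 -0.0953  0.1421]
rot [-3.903e+01  2.000e-02 -8.000e-02] shift [ -0.1 -63.5 -97.9] tcp [ 0.545  -0.0953  0.141 ]
```

View pics/wrist3.png

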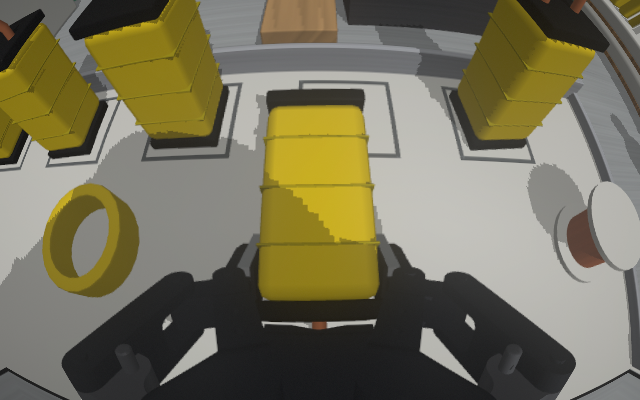

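```bash
python3 -m inch '[[0,0,0,0,-6,-8,1],[0,0,0,0,-15,-19,1],[0,0,0,0,-25,-31,1],[-2,0,0,0,-35,-44,1],[-5,0,0,0,-45,-56,1],[-9,0,0,0,-55,-68,1],[-14,0,0,0,-65,-80,1],[-19,0,0,0,-75,-95,1],[-24,0,0,0,-78,-105,1],[-29,0,0,0,-76,-113,1],[-34,0,0,0,-76,-113,1],[-39,0,0,0,-76,-113,1],[-39,0,0,0,-76,-113,1]]' 60; python3 -c "
from h import *
import cv2
st()
for n in ('side','wrist'):
  p,_=optics.read_camera(n);cv2.imwrite(f'pics/{n}4.png',p[:,:,::-1])
for t in (-20,-40,-51): rel([.64,-.1155,.19],t)
"
```

```text
time_s: 9.05
eef_pos: [0.545, -0.0947, 0.1563]
tcp_rot: [-0.707, 0.708, 0.004, -0.003]
force: [-0.2, -0.2, -7.0]
finger_gap: 0.577
t 9.05 tcp [ 0.545  -0.0947  0.1563] grip [ 0.5452 -0.0948  0.1753] z [-0.009  0.002 -1.   ] tilt -0.51 xax [-0.001 -1.    -0.002] F [-0.2 -0.2 -7. ] gap 0.577 q [ 0.189 -0.072 -0.161 -0.003 -1.49   1.381]
rot [-19.8    0.08  -0.06] shift [ 20.3 -88.8 -14.7] tcp [ 0.6335 -0.1155  0.1721]
rot [-39.8    0.09  -0.04] shift [ 20.3 -83.1 -18. ] tcp [ 0.6278 -0.1155  0.1754]
rot [-5.08e+01  9.00e-02 -4.00e-02] shift [ 20.3 -80.6 -20.5] tcp [ 0.6252 -0.1155  0.178 ]
```

View pics/side4.png

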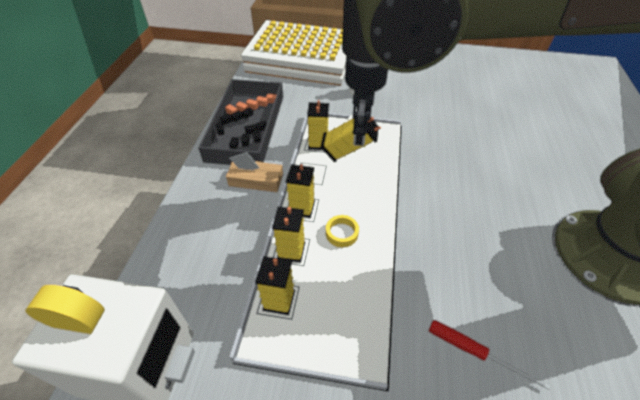

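View pics/wrist4.png

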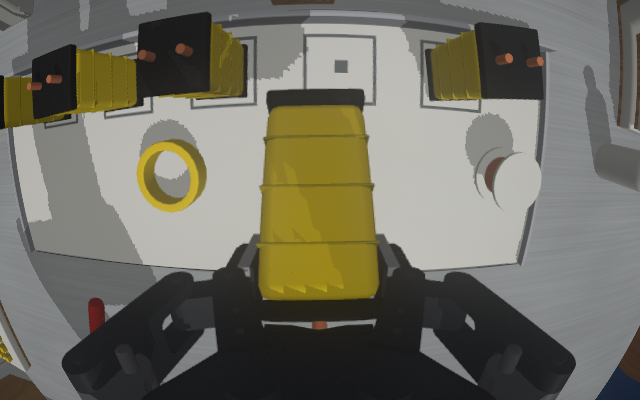

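```bash
python3 -c "
from h import *
rel([.645,-.1155,.16],-51)
from kin import ik
for z in (.1,.13,.16,.19): print(ik([.65,-.1155,z],-51))
"; python3 -m inch '[[-5,0,0,2,-8,-4,1],[-11,0,0,5,-20,-10,1],[-17,0,0,10,-35,-15,1],[-23,0,0,15,-50,-15,1],[-29,0,0,20,-65,-12,1],[-35,0,0,20.3,-75,-5,1],[-41,0,0,20.3,-83,3,1],[-46,0,0,20.3,-86,8,1],[-50.5,0,0,20.3,-86,9.5,1],[-50.5,0,0,20.3,-86,9.5,1],[-50.5,0,0,20.3,-86,9.5,1],[-50.5,0,0,20.3,-86,9.5,1]]' 60; python3 -c "
from h import *
import cv2
st()
for n in ('side','wrist','top'):
  p,_=optics.read_camera(n);cv2.imwrite(f'pics/{n}5.png',p[:,:,::-1])
"
```

```text
rot [-5.08e+01  9.00e-02 -4.00e-02] shift [ 20.3 -85.7   9.4] tcp [ 0.6302 -0.1155  0.148 ]
(array([0.092, 1.049, 0.976]), '2e-25', array([ 0.872, -0.116,  0.28 ]))
(array([0.092, 1.059, 1.065]), '4e-23', array([ 0.872, -0.116,  0.31 ]))
(array([0.092, 1.102, 1.21 ]), '3e-25', array([ 0.872, -0.116,  0.34 ]))
(array([0.093, 1.177, 1.413]), '1e-05', array([ 0.872, -0.116,  0.37 ]))
time_s: 10.35
eef_pos: [0.6309, -0.1156, 0.1508]
tcp_rot: [-0.64, 0.64, 0.301, -0.3]
force: [-0.4, 1.0, -4.8]
finger_gap: 0.579
t 10.35 tcp [ 0.6309 -0.1156  0.1508] grip [ 0.6455 -0.1156  0.1629] z [-0.769  0.001 -0.639] tilt -50.29 xax [-0.001 -1.    -0.001] F [-0.4  1.  -4.8] gap 0.579 q [ 0.089  0.98   1.012 -0.113 -2.475  1.425]
```

View pics/side5.png

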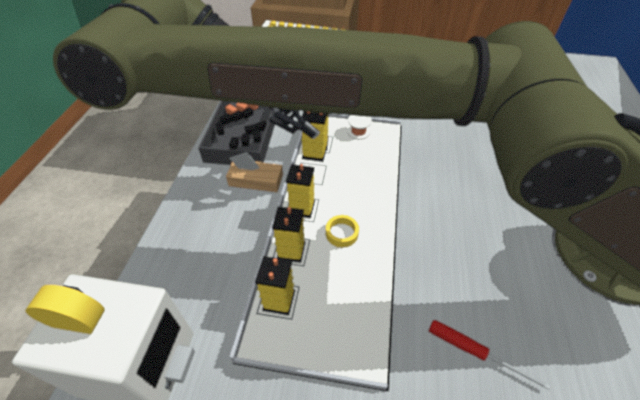

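View pics/wrist5.png

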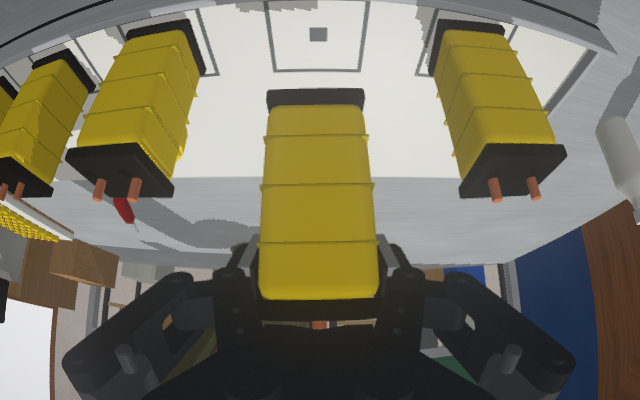

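```bash
cat >> h.py <<'E'
def wray(u,v):
    i=optics.camera_info("wrist");K=i["mtx"];E=i["extrinsics"]
    a=np.array([(u-K[0,2])/K[0,0],(v-K[1,2])/K[1,1]]);th=np.hypot(*a)
    d=np.r_[a/th*np.sin(th),np.cos(th)] if th>1e-9 else np.array([0,0,1.])
    return E[:3,3],E[:3,:3]@d
def wz(u,v,z): o,d=wray(u,v);return o+d*(z-o[2])/d[2]
E
python3 -c "
from h import *
import cv2
im=cv2.imread('pics/wrist5.png');cv2.imwrite('pics/c5.png',cv2.resize(im[0:110,220:420],None,fx=4,fy=4,interpolation=cv2.INTER_CUBIC))
for p in [(318,34),(275,70),(362,71),(274,1),(368,1)]: print(p,wz(*p,.012).round(4))
for p in [(267,90),(364,90)]: print('foot',p,wz(*p,.080).round(4))
rel([.6547,-.1155,.105],-51)
"
```

```text
(318, 34) [ 0.6553 -0.1151  0.012 ]
(275, 70) [ 0.6216 -0.0823  0.012 ]
(362, 71) [ 0.6205 -0.1487  0.012 ]
(274, 1) [ 0.6831 -0.0878  0.012 ]
(368, 1) [ 0.6834 -0.1462  0.012 ]
foot (267, 90) [ 0.6698 -0.0894  0.08  ]
foot (364, 90) [ 0.6697 -0.1384  0.08  ]
rot [-0.66  0.1   0.01] shift [  0.1 -50.6  29.9] tcp [ 0.6399 -0.1155  0.093 ]
```

View pics/c5.png

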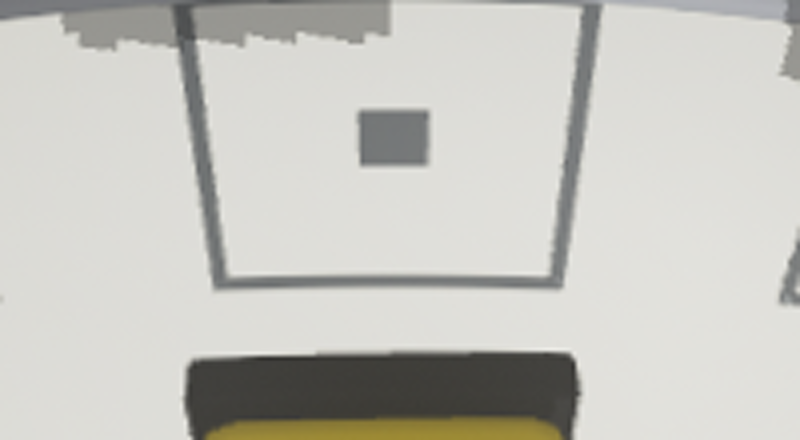

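```bash
python3 -m inch '[[-0.7,0,0,1,-10,4,1],[-0.7,0,0,1,-22,12,1],[-0.7,0,0,1,-35,20,1],[-0.7,0,0,1,-45,27,1],[-0.7,0,0,1,-51,30,1],[-0.7,0,0,1,-51,30,1],[-0.7,0,0,1,-51,30,1]]' 60; python3 -c "
from h import *
import cv2
st()
rel([.655,-.1165,.097],-51)
rel([.655,-.1165,.095],-51)
for n in ('side','wrist'):
  p,_=optics.read_camera(n);cv2.imwrite(f'pics/{n}6.png',p[:,:,::-1])
"
```

```text
time_s: 11.2
eef_pos: [0.6402, -0.1166, 0.0928]
tcp_rot: [-0.638, 0.638, 0.305, -0.304]
force: [-1.2, 0.0, -5.9]
finger_gap: 0.577
t 11.2 tcp [ 0.6402 -0.1166  0.0928] grip [ 0.655  -0.1166  0.1048] z [-0.778  0.001 -0.629] tilt -51.05 xax [-0.001 -1.    -0.001] F [-1.2  0.  -5.9] gap 0.577 q [ 0.087  1.047  1.006 -0.104 -2.416  1.438]
rot [ 0.05  0.08 -0.01] shift [-0.1 -6.   4.9] tcp [ 0.6402 -0.1165  0.085 ]
rot [ 0.05  0.08 -0.01] shift [-0.  -7.6  6.1] tcp [ 0.6402 -0.1165  0.083 ]
```

View pics/side6.png

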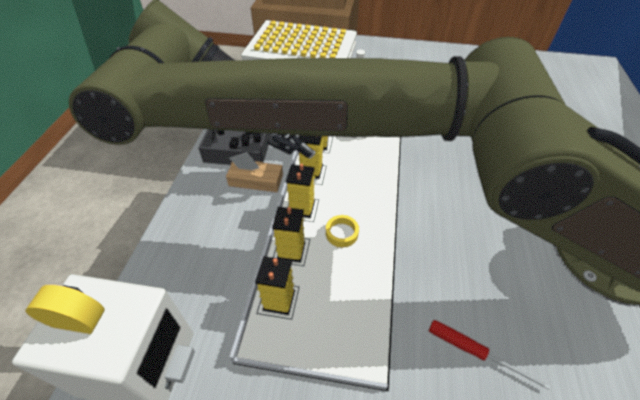

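View pics/wrist6.png

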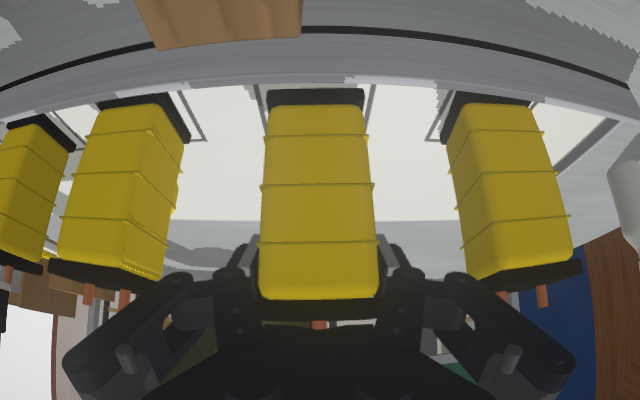

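```bash
python3 -m inch '[[0,0,0,0,-1.6,1.3,1],[0,0,0,0,-3.1,2.5,1],[0,0,0,0,-4.2,3.4,1],[0,0,0,0,-5,4,1],[0,0,0,0,-5.4,4.4,1],[0,0,0,0,-5.4,4.4,1]]' 60; python3 -c "
from h import *
st()"
```

```text
time_s: 11.9
eef_pos: [0.6404, -0.1165, 0.0866]
tcp_rot: [-0.638, 0.639, 0.305, -0.304]
force: [-0.6, -0.5, -5.6]
finger_gap: 0.581
t 11.9 tcp [ 0.6404 -0.1165  0.0866] grip [ 0.6551 -0.1166  0.0985] z [-0.777  0.001 -0.63 ] tilt -50.97 xax [-0.001 -1.    -0.001] F [-0.6 -0.5 -5.6] gap 0.581 q [ 0.087  1.048  0.997 -0.103 -2.404  1.44 ]
```

```bash
python3 -m inch '[[0,0,0,0,-0.6,0.5,1],[0,0,0,0,-1.2,1,1],[0,0,0,0,-1.8,1.5,1],[0,0,0,0,-2,1.6,1],[0,0,0,0,-2,1.6,1]]' 60; python3 -c "
from h import *
st()"
```

```text
time_s: 12.4
eef_pos: [0.6404, -0.1166, 0.086]
tcp_rot: [-0.638, 0.639, 0.304, -0.304]
force: [1.8, 3.3, 6.3]
finger_gap: 0.575
t 12.4 tcp [ 0.6404 -0.1166  0.086 ] grip [ 0.6552 -0.1166  0.098 ] z [-0.776  0.001 -0.63 ] tilt -50.92 xax [-0.001 -1.    -0.   ] F [1.8 3.3 6.3] gap 0.575 q [ 0.087  1.048  0.995 -0.101 -2.402  1.441]
```

```bash
python3 -c "
from h import *
import cv2
print(bot.observe()['torque'])
p,d=optics.read_camera('wrist');cv2.imwrite('pics/wrist7.png',p[:,:,::-1])
cv2.imwrite('pics/c7.png',cv2.resize(p[60:320,230:410,::-1],None,fx=3,fy=2.3,interpolation=cv2.INTER_CUBIC))
for c in (267,364): print('foot',wz(c,90,.012).round(4))
i=optics.camera_info('wrist')['extrinsics']
for r in range(110,290,30):
  o,q=wray(315,r);  
  K=i[:3,:3]; zc=(K.T@q)[2]; P=o+q/zc*d[r,315]; print(r,d[r,315].round(4),P.round(4))
st()
"
```

```text
[ 0.60373686 -0.91961866 -0.7731356 ]
foot [ 0.6761 -0.0898  0.012 ]
foot [ 0.676  -0.1401  0.012 ]
110 0.1459 [ 0.677  -0.1148  0.027 ]
140 0.1391 [ 0.6768 -0.1149  0.0445]
170 0.1321 [ 0.6774 -0.115   0.0604]
200 0.1272 [ 0.6768 -0.115   0.074 ]
230 0.1219 [ 0.6769 -0.1151  0.0869]
260 0.1158 [ 0.6781 -0.1151  0.0993]
t 12.45 tcp [ 0.6405 -0.1165  0.086 ] grip [ 0.6552 -0.1166  0.098 ] z [-0.776  0.001 -0.63 ] tilt -50.92 xax [-0.001 -1.    -0.   ] F [2.2 3.  6.2] gap 0.574 q [ 0.087  1.048  0.995 -0.101 -2.402  1.441]
```

View pics/c7.png

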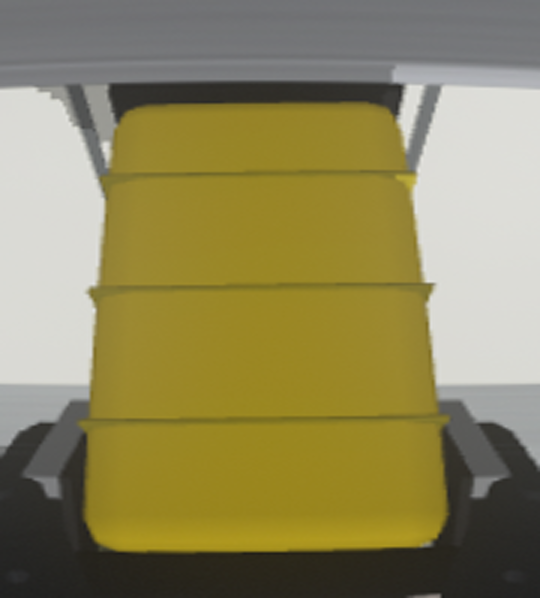

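```bash
python3 -m inch '[[0,0,0,0,0.2,0,1],[0,0,0,0,0.2,0,1],[0,0,0,0,0.2,0,1]]' 20; python3 -c "
from h import *
st()"; python3 -m inch '[[0,0,0,0,0,0,0.44],[0,0,0,0,0,0,0.38],[0,0,0,0,0,0,0.3],[0,0,0,0,0,0,0.2],[0,0,0,0,0,0,0.1],[0,0,0,0,0,0,0],[0,0,0,0,0,0,0],[0,0,0,0,0,0,0],[0,0,0,0,0,0,0]]' 20; python3 -c "
from h import *
import cv2
st()
p,d=optics.read_camera('wrist');cv2.imwrite('pics/wrist8.png',p[:,:,::-1])
"
```

```text
time_s: 12.75
eef_pos: [0.6404, -0.1166, 0.0861]
tcp_rot: [-0.638, 0.639, 0.304, -0.304]
force: [0.4, 1.0, -0.5]
finger_gap: 0.579
t 12.75 tcp [ 0.6404 -0.1166  0.0861] grip [ 0.6551 -0.1166  0.0981] z [-0.776  0.001 -0.631] tilt -50.91 xax [-0.001 -1.    -0.   ] F [ 0.4  1.  -0.5] gap 0.579 q [ 0.087  1.047  0.994 -0.101 -2.402  1.441]
time_s: 13.65
eef_pos: [0.6404, -0.1165, 0.0861]
tcp_rot: [-0.638, 0.639, 0.304, -0.304]
force: [-0.2, 0.3, -0.7]
finger_gap: 1.0
t 13.65 tcp [ 0.6404 -0.1165  0.0861] grip [ 0.6551 -0.1165  0.098 ] z [-0.776  0.001 -0.631] tilt -50.91 xax [-0.001 -1.    -0.   ] F [-0.2  0.3 -0.7] gap 1.0 q [ 0.087  1.047  0.994 -0.101 -2.402  1.441]
```

View pics/wrist8.png

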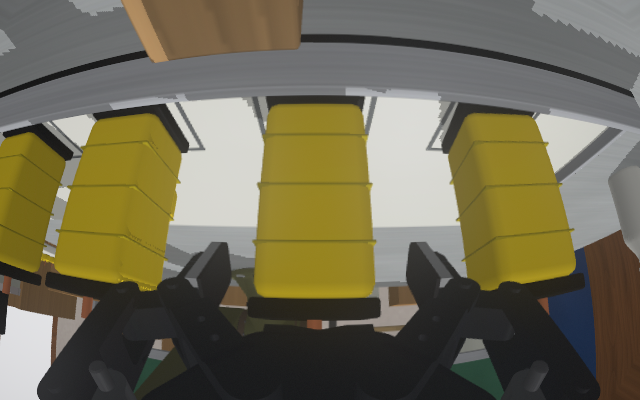

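```bash
python3 -m inch '[[0,0,0,0,5,-4,0],[0,0,0,0,13,-10.5,0],[0,0,0,0,23,-18.7,0],[0,0,0,0,33,-27,0],[0,0,0,0,43,-35,0],[0,0,0,0,54.4,-44.2,0],[0,0,0,0,54.4,-44.2,0],[0,0,0,0,54.4,-44.2,0]]' 20; python3 -c "
from h import *
import cv2
st()
p,d=optics.read_camera('wrist');cv2.imwrite('pics/wrist9.png',p[:,:,::-1])
rel([.655,-.1165,.23],-25)
rel([.5,-.1165,.30],0)
"
```

```text
time_s: 14.5
eef_pos: [0.6405, -0.1165, 0.1565]
tcp_rot: [-0.639, 0.639, 0.304, -0.303]
force: [0.1, 0.3, 0.1]
finger_gap: 0.997
t 14.5 tcp [ 0.6405 -0.1165  0.1565] grip [ 0.6553 -0.1165  0.1685] z [-0.775  0.001 -0.631] tilt -50.84 xax [-0.001 -1.    -0.001] F [0.1 0.3 0.1] gap 0.997 q [ 0.087  1.037  1.112 -0.118 -2.528  1.419]
rot [25.94  0.05 -0.  ] shift [  0.   40.3 -41.2] tcp [ 0.647  -0.1165  0.2128]
rot [ 5.094e+01  5.000e-02 -2.000e-02] shift [1.000e-01 1.858e+02 3.000e+01] tcp [ 0.5    -0.1165  0.281 ]
```

View pics/wrist9.png

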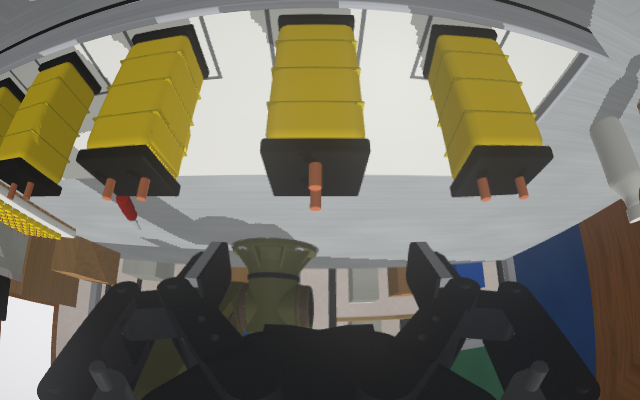

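```bash
python3 -m inch '[[2,0,0,0,12,-12,0],[7,0,0,0,25,-26,0],[14,0,0,0,40,-41,0],[20,0,0,0,55,-50,0],[26,0,0,0,75,-45,0],[32,0,0,0,100,-30,0],[38,0,0,0,130,-10,0],[44,0,0,0,160,10,0],[51,0,0,0,186,30,0],[51,0,0,0,220,30,0],[51,0,0,0,240,10,0],[51,0,0,0,250,5,0],[51,0,0,0,250,5,0]]' 20; python3 -c "
from h import *
import cv2
st()
for n in ('top','side','wrist'):
  p,d=optics.read_camera(n);cv2.imwrite(f'pics/{n}10.png',p[:,:,::-1]);np.save(f'pics/{n}10d.npy',d)
"
```

```text
time_s: 15.85
eef_pos: [0.4789, -0.1167, 0.3495]
tcp_rot: [-0.707, 0.707, -0.002, 0.003]
force: [0.1, -0.2, 0.3]
finger_gap: 1.002
t 15.85 tcp [ 0.4789 -0.1167  0.3495] grip [ 0.4788 -0.1167  0.3685] z [ 0.007  0.001 -1.   ] tilt 0.38 xax [-0.001 -1.    -0.001] F [ 0.1 -0.2  0.3] gap 1.002 q [ 0.171 -0.203  0.074  0.    -1.841  1.399]
```

View pics/top10.png

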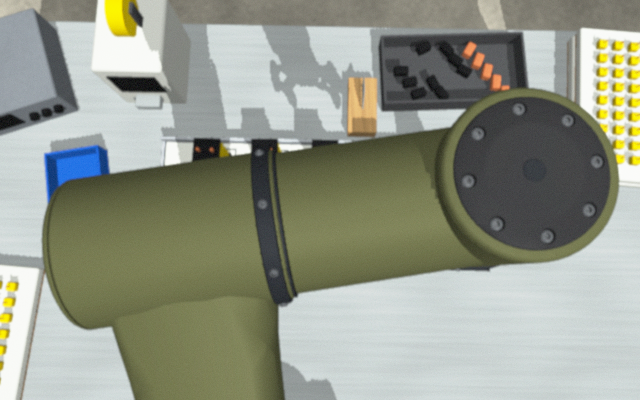

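View pics/side10.png

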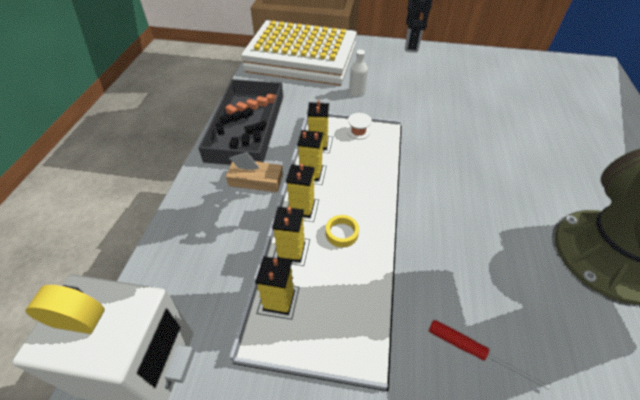

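```bash
python3 -c "
from h import *
import cv2
a=cv2.imread('pics/side0.png');b=cv2.imread('pics/side10.png')
v=np.hstack([cv2.resize(x[85:330,230:410],None,fx=2.2,fy=2.2,interpolation=cv2.INTER_CUBIC) for x in (a,b)]);cv2.imwrite('pics/cmp.png',v)
"
```

```text
(no output)
```

View pics/cmp.png

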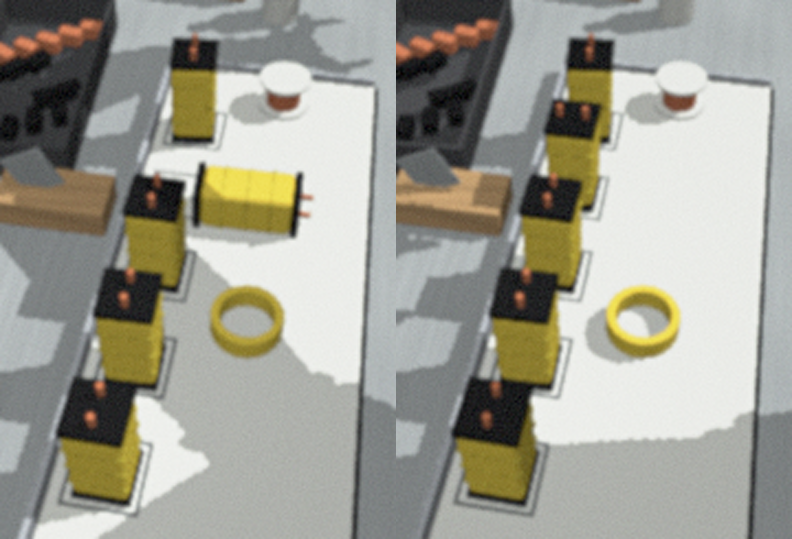

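View pics/wrist10.png

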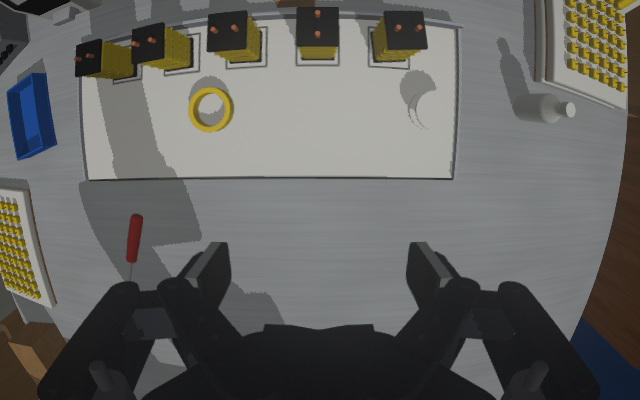

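The before/after pair shows the four standing coils, the tape roll and the spool in the same places. The tipped coil now stands on its square with its pins up (wrist view, foot at about (318,60), outline even on both sides).

```bash
python3 -c "
from h import *
st(); print(bot.finish_job())"
```

```text
t 16.0 tcp [ 0.4791 -0.1162  0.3451] grip [ 0.4791 -0.1162  0.3641] z [-0.001  0.001 -1.   ] tilt -0.06 xax [-0.    -1.    -0.001] F [-0.1 -0.5  0.7] gap 0.997 q [ 1.710e-01 -1.990e-01  6.900e-02 -1.000e-03 -1.840e+00  1.399e+00]
the job is handed in; nothing more can be done
None
```

The tipped coil is standing upright, terminals up, on the empty outlined square. I handed the job in at 16.0 s of the 38 s allowed.

**What I did:** I gripped the coil by its sides near the terminal end, with the tool tilted 39° forward. I then lifted it, turned it 90° about the jaw axis and lowered it slowly onto the liner. On contact I eased the load off, opened the jaws and backed straight up.

**Last checks:**
- **Upright:** with the jaws still closed after touchdown, the far face read x = 0.677–0.678 m over its whole height, so it was upright to within about 1°. After release the pictures still show it standing straight.
- **Position:** its centre measured (0.652, −0.115) m. The square's centre measured about (0.653, −0.1155) m.
- **Set-down force:** contact was about 12 N. It fell to roughly zero before I opened the jaws.
- **Everything else:** the before and after side pictures show the four standing coils, the tape roll and the wire spool where they were. I compared these by eye and did not measure them.

**Disagreements and failed checks:**
- My first plan of a 60° tilt hit a joint 3 limit, so I used 39°.
- Touchdown came about 3 mm higher than I had calculated. The upright face and the later pictures show nothing trapped under the coil.
- The final top-camera picture was blocked by the arm, so the closing checks use the side and wrist cameras.

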